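Clamp the filled seal canister shut

ROBOT

A 7-joint arm with a two-finger parallel gripper is mounted at the origin on the work surface. World frame = base frame: x ahead of the robot, y to its left, z up, the work surface at z = 0. Lengths are in m, angles in degrees, forces in N, time in s.
With the tool pointing down it reaches from about 0.425 to 0.95 m from the base axis. Payload 4.7 kg.
Tool frame: the origin (TCP) lies midway between the tips of the shut fingers; the grasp point (between the pads) lies 19 mm behind it; z points along the fingers, x is the direction in which the jaws open and shut, and the axes are right-handed (so a half turn about z gives the same grasp; the last joint's range is limited). The gripper opens to 87 mm and grips with 3 to 60 N. Pads are 19 mm wide; open, the fingers measure 117 mm over their backs; the gripper's body (75 mm by 190 mm) begins 51 mm behind the grasp point.
Start: joints at [-68.692, 26.849, -2.785, 87.806, 1.381, 65.374, -4.715], TCP at [0.263, 0.622, 0.223] pointing down, gripper open.
Joint ranges: [-148.3, 148.3], [-19.14, 114.17], [-79.39, 73.82], [5.75, 140.21], [-59.74, 239.74], [12.07, 113.84], [-152.46, 152.46]. Speed limits (degrees/s): [147.25, 147.25, 180, 180, 180, 180, 180].

INTERFACE

Orientations are given as [roll, pitch, yaw] about the fixed x, y, z axes, in that order (R = Rz(yaw) Ry(pitch) Rx(roll)).
In Python, from workcell import * gives the robot as it stands. The module is installed in compiled form; this text tells all that it offers.
- The arm moves only by the tool carry_out, never from a script. Its argument "plan" is a list of rows, each an object with "angular": the turn, a rotation vector about the tool's x, y, z in degrees, a list of three; "slide": the shift along the tool's x, y, z in cm, a list of three; "grip": the gripper command: -1 is shut, 1 is fully open, values between are in proportion. In form: [{"angular": [ax, ay, az], "slide": [x, y, z], "grip": grip}, ...]. A call has 1 to 12 rows; each row is the pose to reach, as a shift and turn from the pose commanded when the call began, along the tool's axes at that moment; what a row does not reach only later rows make up. A row lasts 1/8 s, in which the tool goes at most 62.5 mm and 10.7 degrees, less where a joint would pass 70% of its speed; a pose out of reach is approached as far as the arm can. A call with a gripper value outside its range is refused whole. The fingers move at their own pace and stop on an object; the grip force is fixed at half the most. Time passes only in rows, so rows that repeat a pose let the fingers close. It gives the time, the measured TCP pose, the force and the opening at its end, in the units of the state.
- get_obs(): the state, without advancing time (a new reading comes with each control period).
- camera(name): name is "side" or "top"; returns a dict with "frame" (480x640x3 uint8, blue, green, red), "z_map" (480x640 float32, m along the optical axis (not along the pixel's ray), 0 where there is no reading), "fov_y" (degrees; the focal length in pixels is half the picture's height over the tangent of half this angle, whatever the lens; pixels are square), "cx", "cy" (the principal point, pixels), "xyz" and "attitude" of the camera in the world. Camera axes: x right, y down, z forward; pixel columns grow to the right and rows downward; lengths in m; the calibration is good to about 2 mm. A picture is of the moment at which its call begins.
- hand_in(): hands the job in, once; it reports no verdict.
Trained networks look in a picture, given as the dict that the camera call returned (one of the last four; its "shot" number tells which), for a name from the list of things; names that differ only in an ending like _2 or _b are one class to them, and where a whole thing is asked for, a point or a joint stands for the part that bears it (a point fixed in the world has none). Each returns a list of dicts, best first, with "p" (0 to 1); they miss things now and then, are a little off and sometimes report something else, mostly with a low value. They report only what shows in the picture. A call takes as long as a camera call. They do not tell look-alikes from the thing itself.
- look_for(target, picture): "at" ([column, row] in pixels, amid what is visible of it).
The state is a dict: "clock": time; "joint_pos": joint angles; "qd": joint speeds; "joint_torque": joint torques, N m; "tool_pos": TCP position; "tcp_rot": TCP orientation; "ft_force": force on the tool from outside, world axes, zero at the start; "torque": the same for the moment, N m; "opening": opening from 0.0 (shut) to 1.0 (fully open).
Only numpy, scipy, OpenCV 4.12 (cv2) and the standard library are available. Lean on these libraries where they do the work, as an engineer would, in place of code of your own. Each camera call takes 0.05 s, during which the arm holds its last target.

TASK

In the spare-parts stockroom, the canister with the yellow lid has been filled and must be sealed. First press its yellow lid down until it is fully shut, then take the black grip of its wire bail and swing the bail up over the lid, past its center, until it drops fully home on the side of the lid's tab; let go. Do not touch the canister with the blue lid.

Things in the scene. Friction and masses are not known exactly. Their poses are not given: they have to be found in the camera images.
- yellow_canister: Canister to seal: grey can 84 mm across, 100 high, yellow band, yellow hinged lid, wire bail; fixed to the table. Origin: centre of its underside, z up; its x points to the lid's hinge, the lid's tab is at -x. All offsets below are in this frame, mm. Gripping and pressing are done from above at y=0
- yellow_lid (a joint): Hinge of the 90 mm yellow lid, along y at x=46, z=100; rad: 0 shut, + = tab side raised; starts 0.3 to 0.45. Stiff: stays where left, takes about 1 N. Shut, its top is at z=106; the flat tab, 30 wide, ends at x=-66: press it at x=-52. A block on the lid (x -27 to 7, 22 wide) reaches z=123
- yellow_bail (a joint): Hinge of the wire U-bail, along y at x=0, z=92; legs at y=+-52, thin crosswire at radius 36. Grip: black sleeve along y, 14 across, 60 long, at x=85cos(0.7+q), z=92+85sin(0.7+q); pinch it with fingers closing along x; it can turn in the pads. q rad: 0 laid back to +x (start), 0.87 center, 1.48 clamped. Its 0.16 kg weight tips it to either side of center: about 1.2 N to lift, drops home by itself beyond 1.1
- blue_canister: Identical canister with a blue lid and blue band, also open, not filled yet: not to be touched. Origin and axes as for the yellow one
Things that resemble listed ones, but are neither listed nor needed, are in the scene too. What is shaped like the yellow_canister but pink or turquoise is not meant.

How it is judged (in metres and radians):
On the way:
1. the yellow lid is pressed shut (within 0.1 rad) while its bail is still laid back (joint below 0.5 rad) (value of joint yellow_lid below 0.1 rad and value of joint yellow_bail below 0.5 rad), for 0.1 s.
At the end, for the whole second after the job is handed in: the yellow lid is shut (joint below 0.12 rad) and its bail is over center and home at its stop (joint above 1.3 rad), at rest and let go (value of joint yellow_lid below 0.12 rad and value of joint yellow_bail above 1.3 rad and velocity of joint yellow_bail below 0.2 rad/s); the robot touches nothing.
It fails at once if the robot touches the blue-lidded canister, its lid or bail (more than 1 N) (contact force between blue_canister and the arm above 1 N or contact force between blue_canister and the fingers above 1 N).
It also fails if it takes over 45 s, if anything falls off the work surface, if the arm or the gripper's body presses on something with over 40 N, if the wrist force passes 120 N, or if a joint passes its speed limit or range.

## Working session

There is one attempt and no reset: what is moved stays moved. The work goes in short steps, Python scripts to look and compute and a tool call to move; the robot and the scene stay as the last step left them, time stands still between calls to the robot, and variables do not carry over. Pictures are saved under pics/ and viewed, and the job is handed in when it is done.

Besides the shell and the picture viewer there is one more tool, called after "Emit:" as name([rows], argument=value, ...), one row to a line, values as JSON. carry_out: Moves the arm, as the interface text tells. Its arguments: {"type":"object","properties":{"plan":{"type":"array"}},"required":["plan"]}

```bash
mkdir -p pics
cat > h.py <<'E'
from workcell import *
import numpy as np, cv2
from scipy.spatial.transform import Rotation as R
def snap(n,f):
    c=camera(n); cv2.imwrite('pics/'+f,c['frame']); return c
def cloud(c):
    f=240/np.tan(np.radians(c['fov_y'])/2); z=c['z_map']
    v,u=np.mgrid[0:480,0:640]
    p=np.stack([(u-c['cx'])/f*z,(v-c['cy'])/f*z,z],-1)
    return p@R.from_euler('xyz',c['attitude'],degrees=True).as_matrix().T+np.array(c['xyz'])
E
python3 - <<'E'
from h import *
for n in('top','side'):
    c=snap(n,n+'0.png'); print(n,c['xyz'],c['attitude'],c['fov_y'],c['cx'],c['cy'],c['shot'])
    for t in('yellow_canister','yellow_lid','yellow_bail'): print(t,look_for(t,c))
    np.save(n+'0.npy',cloud(c)); np.save(n+'z.npy',c['z_map'])
print(get_obs())
E
```

```text
top [ 0.35952333 -0.00894238  0.75292503] [-168.02881109    0.20393626  -81.86780924] 47.90916680961888 325.65051013625896 236.453409175301 1
yellow_canister [{'at': [201.4, 324.4], 'p': 0.86}, {'at': [330.4, 117.0], 'p': 0.81}, {'at': [180.4, 178.0], 'p': 0.79}]
yellow_lid [{'at': [196.2, 328.9], 'p': 0.94}, {'at': [164.5, 168.5], 'p': 0.71}, {'at': [328.5, 110.1], 'p': 0.55}]
yellow_bail [{'at': [172.8, 117.6], 'p': 0.94}, {'at': [192.9, 270.3], 'p': 0.91}, {'at': [332.7, 46.8], 'p': 0.83}]
side [0.0916553  0.30755772 0.56133905] [-133.59492932    0.18347598 -125.39775121] 55.62355122796191 317.18094175694745 233.64530259551486 2
yellow_canister [{'at': [182.2, 281.4], 'p': 0.9}, {'at': [251.7, 197.1], 'p': 0.88}, {'at': [291.5, 348.7], 'p': 0.79}]
yellow_lid [{'at': [173.7, 251.6], 'p': 0.77}, {'at': [297.5, 332.1], 'p': 0.67}, {'at': [256.8, 179.3], 'p': 0.61}]
yellow_bail [{'at': [226.3, 142.4], 'p': 0.89}, {'at': [156.9, 214.4], 'p': 0.78}, {'at': [253.2, 283.2], 'p': 0.77}]
{'clock': 0.4, 'joint_pos': array([-68.69010991,  26.85660917,  -2.78374438,  87.81498632,
         1.38260129,  65.3728845 ,  -4.71622454]), 'qd': array([-0.10433273, -0.10201058, -0.05214088, -0.05004395,  0.02095625,
       -0.10175472, -0.02330395]), 'joint_torque': array([-9.58767705e-04, -5.07217133e+01, -8.07159045e-02, -2.36079454e+01,
       -6.12617796e-02,  3.30479268e-02,  5.46550939e-05]), 'tool_pos': array([0.26332722, 0.62145655, 0.22241274]), 'tcp_rot': array([1.79999583e+02, 1.08991530e-02, 6.70342504e+01]), 'ft_force': array([ 0.16705397, -0.04421646,  0.9257354 ]), 'torque': array([-0.02394051,  0.03458495, -0.03303618]), 'opening': 0.9988619924171344}
```

View pics/top0.png

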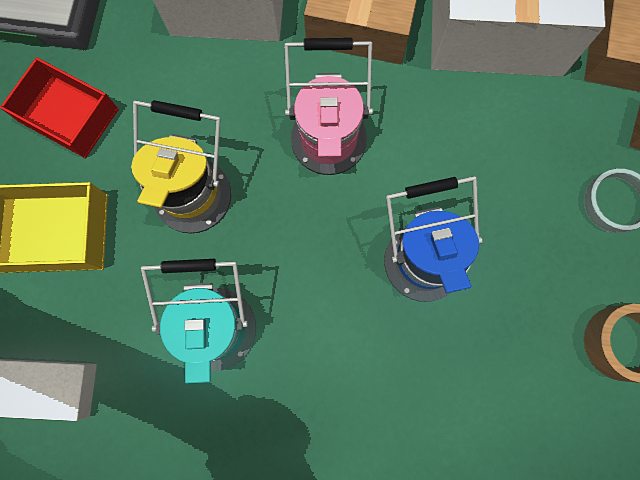

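View pics/side0.png

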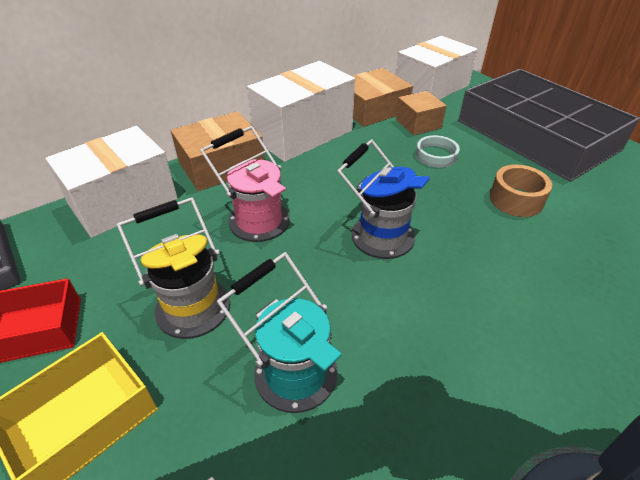

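Run:
```python
import numpy as np,cv2
for n,box,bl in(('top',(120,225,95,235),(145,205,98,122)),('side',(110,230,195,330),(130,182,198,225))):
    P=np.load(n+'0.npy'); im=cv2.imread(f'pics/{n}0.png'); h=cv2.cvtColor(im,cv2.COLOR_BGR2HSV)
    m=np.zeros((480,640),bool); m[bl[2]:bl[3],bl[0]:bl[1]]=1
    b=m&(im.max(2)<60)&(P[...,2]>.12)&(P[...,2]<.17); p=P[b]
    c=np.median(p,0); d=np.linalg.svd(p-p.mean(0),full_matrices=False)[2][0]
    t=(p-c)@d; mid=(np.percentile(t,1)+np.percentile(t,99))/2
    print(n,'sleeve',b.sum(),(c+mid*d).round(4),d.round(3),np.ptp(t).round(3), 'ztop',np.percentile(p[:,2],[5,50,95]))
    m[:]=0; m[box[2]:box[3],box[0]:box[1]]=1
    y=m&(h[...,0]>20)&(h[...,0]<35)&(h[...,1]>150)&(im[...,2]>80)
    l=P[y&(P[...,2]>.09)]; bnd=P[y&(P[...,2]<.085)&(P[...,2]>.02)]
    print('lid',len(l),l.mean(0).round(4),l.min(0).round(3),l.max(0).round(3),'band',len(bnd))
    # band circle fit, r=.042
    from scipy.optimize import least_squares
    if len(bnd)>30:
        s=least_squares(lambda c:np.hypot(bnd[:,0]-c[0],bnd[:,1]-c[1])-.0425,l.mean(0)[:2],loss='soft_l1',f_scale=.002)
        print('can',s.x.round(4),s.cost,bnd[:,2].min(),bnd[:,2].max())
    np.save(n+'_lid.npy',l)
```

```text
top sleeve 581 [0.613  0.2117 0.152 ] [-0.061 -0.998 -0.011] 0.062 ztop [0.14695549 0.15202718 0.1543962 ]
lid 3318 [0.544  0.2133 0.1335] [ 0.36  -0.009  0.104] [0.597 0.26  0.753] band 296
can [0.5506 0.2167] 2.044768386681696e-05 0.034354094540985924 0.0592228316883916
side sleeve 421 [0.6119 0.2133 0.1503] [-0.069 -0.998 -0.002] 0.059 ztop [0.14337463 0.15033418 0.15333854]
lid 1458 [0.5341 0.2208 0.1361] [0.092 0.173 0.098] [0.597 0.308 0.561] band 599
can [0.5516 0.2166] 0.00010121571935981884 0.027350789771035777 0.05821136798747828
```

Run:
```python
import numpy as np
a=np.radians(-3.7);C=np.array([.550,.2167]);X=np.array([np.cos(a),np.sin(a)]);Y=np.array([-np.sin(a),np.cos(a)])
for n in('top','side'):
    l=np.load(n+'_lid.npy'); l=l[l[:,2]<.2]
    q=np.c_[(l[:,:2]-C)@X,(l[:,:2]-C)@Y,l[:,2]]*1000
    t=q[q[:,0]<-46]; print(n,len(l),'tab',len(t),t.mean(0).round(1),t[:,1].min().round(1),t[:,1].max().round(1),'xmin',q[:,0].min().round(1))
    d=q[(q[:,0]>-46)]; print('disc y',d[:,1].min().round(1),d[:,1].max().round(1))
    s=t if len(t)>5 else q; print('angle',np.median(np.arctan2(s[:,2]-100,46-s[:,0])), 'p end z',t[:,2].max())
```

```text
top 3301 tab 205 [-51.   -1.2 148.4] -15.1 14.5 xmin -55.6
disc y -45.3 44.0
angle 0.46593291854056823 p end z 152.1902981752329
side 1449 tab 150 [-51.9   0.8 147.6] -14.3 15.1 xmin -55.4
disc y -43.7 44.7
angle 0.45564597402814844 p end z 150.1945617830974
```

Run:
```python
import numpy as np
for n in('top','side'):
    P=np.load(n+'0.npy').reshape(-1,3); P=P[np.load(n+'z.npy').ravel()>0]
    for x in np.arange(.2,.8,.1):
        print(n,round(x,1),[ (round(float(P[k,2].max()),2) if (k:=(abs(P[:,0]-x)<.05)&(abs(P[:,1]-y)<.05)).any() else None) for y in np.arange(-.1,.75,.1)])
```

```text
top 0.2 [0.01, 0.01, 0.01, 0.01, 0.04, 0.04, None, None, None]
top 0.3 [0.01, 0.01, 0.12, 0.12, 0.04, 0.04, None, None, None]
top 0.4 [0.15, 0.0, 0.16, 0.16, 0.06, 0.06, 0.02, None, None]
top 0.5 [0.15, 0.0, 0.0, 0.15, 0.14, 0.06, 0.06, None, None]
top 0.6 [0.16, 0.12, 0.11, 0.16, 0.15, 0.05, 0.05, None, None]
top 0.7 [0.0, 0.16, 0.16, 0.0, 0.0, 0.05, 0.05, 0.0, None]
top 0.8 [0.13, 0.08, 0.1, 0.1, 0.09, 0.06, 0.06, 0.01, None]
side 0.2 [0.0, 0.0, 0.0, 0.0, None, None, None, None, None]
side 0.3 [0.0, 0.0, 0.12, 0.12, 0.04, 0.0, None, None, None]
side 0.4 [0.15, 0.0, 0.15, 0.15, 0.06, 0.06, 0.06, None, None]
side 0.5 [0.15, 0.0, 0.0, 0.15, 0.14, 0.06, 0.06, None, None]
side 0.6 [0.15, 0.12, 0.11, 0.15, 0.15, 0.05, 0.05, None, None]
side 0.7 [0.0, 0.15, 0.15, 0.0, 0.0, 0.05, 0.02, None, None]
side 0.8 [0.13, 0.08, 0.11, 0.11, 0.11, 0.06, 0.01, None, None]
```

Emit:
carry_out([
  {"angular": [0,0,10],"slide": [-3.5,4.7,0],"grip": -1},
  {"angular": [0,0,20],"slide": [-7,9.4,0],"grip": -1},
  {"angular": [0,0,30],"slide": [-10.5,14.1,0],"grip": -1},
  {"angular": [0,0,40],"slide": [-14,18.8,0],"grip": -1},
  {"angular": [0,0,50],"slide": [-17.5,23.5,0],"grip": -1},
  {"angular": [0,0,60],"slide": [-21,28.2,0],"grip": -1},
  {"angular": [0,0,70.7],"slide": [-24.5,32.9,0],"grip": -1},
  {"angular": [0,0,70.7],"slide": [-27.8,37.3,0],"grip": -1},
  {"angular": [0,0,70.7],"slide": [-27.8,37.3,0],"grip": -1},
  {"angular": [0,0,70.7],"slide": [-27.8,37.3,0],"grip": -1},
  {"angular": [0,0,70.7],"slide": [-27.8,37.3,0],"grip": -1},
])

```text
clock: 1.78
tool_pos: [0.4975, 0.2217, 0.2224]
tcp_rot: [-180.0, 0.0, -3.5]
ft_force: [-0.3, -0.1, -0.3]
opening: 0.004
```

Emit:
carry_out([
  {"angular": [0,0,0],"slide": [0,0.1,3],"grip": -1},
  {"angular": [0,0,0],"slide": [0,0.1,6],"grip": -1},
  {"angular": [0,0,0],"slide": [0,0.1,7.5],"grip": -1},
  {"angular": [0,0,0],"slide": [0,0.1,8.5],"grip": -1},
  {"angular": [0,0,0],"slide": [0,0.1,9.5],"grip": -1},
  {"angular": [0,0,0],"slide": [0,0.1,10.3],"grip": -1},
  {"angular": [0,0,0],"slide": [0,0.1,10.9],"grip": -1},
  {"angular": [0,0,0],"slide": [0,0.1,11.3],"grip": -1},
  {"angular": [0,0,0],"slide": [0,0.1,11.6],"grip": -1},
  {"angular": [0,0,0],"slide": [0,0.1,11.7],"grip": -1},
  {"angular": [0,0,0],"slide": [0,0.1,11.7],"grip": -1},
])

```text
clock: 3.15
tool_pos: [0.4984, 0.2191, 0.1063]
tcp_rot: [-180.0, -0.0, -3.7]
ft_force: [-2.4, -1.1, 5.1]
opening: 0.004
```

Run:
```python
from h import *
c=snap('side','side1.png'); c=snap('top','top1.png')
o=get_obs();print(o['tool_pos'],o['ft_force'])
```

```text
[0.49836933 0.21908077 0.10634309] [-1.54535115  0.1458226   5.41955528]
```

View pics/side1.png

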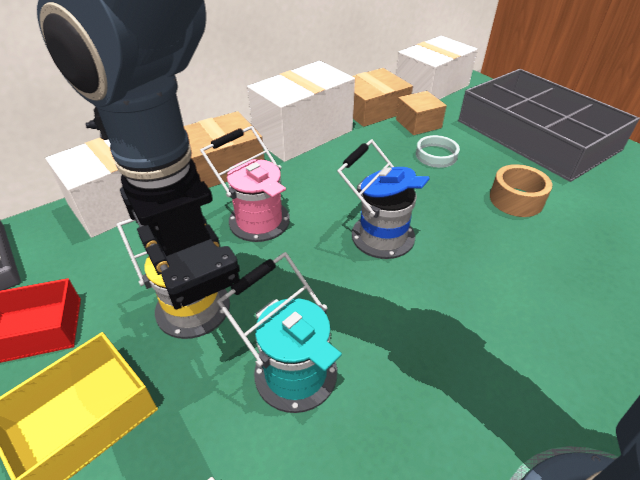

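Emit:
carry_out([
  {"angular": [0,0,0],"slide": [0,0,0.3],"grip": -1},
  {"angular": [0,0,0],"slide": [0,0,0.3],"grip": -1},
  {"angular": [0,0,0],"slide": [0,0,0],"grip": -1},
  {"angular": [0,0,0],"slide": [0,0,-4],"grip": -1},
  {"angular": [0,0,0],"slide": [0,0,-9],"grip": -1},
  {"angular": [0,0,0],"slide": [0,0,-12],"grip": -1},
  {"angular": [0,0,0],"slide": [-4,0,-12],"grip": -1},
  {"angular": [0,0,0],"slide": [-5,0,-12],"grip": -1},
  {"angular": [0,0,0],"slide": [-5,0,-12],"grip": -1},
])

```text
clock: 4.38
tool_pos: [0.4481, 0.2224, 0.2256]
tcp_rot: [-180.0, -0.0, -3.6]
ft_force: [0.7, 0.5, 0.2]
opening: 0.009
```

Run:
```python
from h import *
C=np.array([.550,.2167]);a=np.radians(-3.7);X=np.array([np.cos(a),np.sin(a)]);Y=np.array([-np.sin(a),np.cos(a)])
for n in('top','side'):
    c=snap(n,n+'2.png');P=cloud(c);im=c['frame'];h=cv2.cvtColor(im,cv2.COLOR_BGR2HSV)
    q=np.dstack([(P[...,:2]-C)@X,(P[...,:2]-C)@Y,P[...,2]])*1000
    y=(c['z_map']>0)&(h[...,0]>20)&(h[...,0]<35)&(h[...,1]>150)&(np.hypot(q[...,0],q[...,1])<75)&(q[...,2]>90)
    t=q[y&(q[...,0]<-46)];print(n,y.sum(),len(t),t.mean(0) if len(t) else '')
    b=(c['z_map']>0)&(im.max(2)<60)&(abs(q[...,0]-65)<25)&(abs(q[...,1])<35)&(q[...,2]>125)&(q[...,2]<165)
    print('sleeve',b.sum(),np.median(q[b],0),q[b].min(0),q[b].max(0))
print(get_obs()['tool_pos'])
```

```text
top 3855 379 [-55.96570228  -0.93522399 105.74600668]
sleeve 581 [ 63.07611879  -1.39929109 152.12870256] [ 57.71731906 -30.63506622 142.43386674] [ 71.95753045  29.39269822 156.47455772]
side 1289 171 [-58.20462141  -2.9704046  104.72135791]
sleeve 47 [ 61.36996672  26.59424622 149.37551487] [ 57.80378452  19.90264314 142.50949488] [ 67.32376179  29.99067211 154.2086546 ]
[0.44919309 0.22210662 0.22550813]
```

View pics/side2.png

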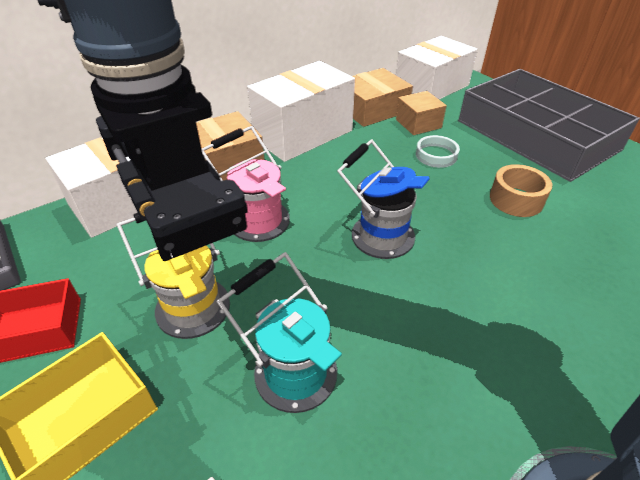

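Emit:
carry_out([
  {"angular": [0,0,0],"slide": [5,0,0],"grip": 0.3},
  {"angular": [0,0,0],"slide": [10,0,0],"grip": 0.3},
  {"angular": [0,0,0],"slide": [14.5,0,0],"grip": 0.3},
  {"angular": [0,0,0],"slide": [16.6,0,0],"grip": 0.3},
  {"angular": [0,0,0],"slide": [16.6,0,2],"grip": 0.3},
  {"angular": [0,0,0],"slide": [16.6,0,3.5],"grip": 0.3},
  {"angular": [0,0,0],"slide": [16.6,0,4],"grip": 0.3},
  {"angular": [0,0,0],"slide": [16.6,0,4],"grip": 0.3},
  {"angular": [0,0,0],"slide": [16.6,0,4],"grip": 0.3},
])

```text
clock: 5.6
tool_pos: [0.6144, 0.2118, 0.1864]
tcp_rot: [-180.0, -0.1, -3.7]
ft_force: [-0.5, -0.4, 0.6]
opening: 0.649
```

Run:
```python
from h import *
c=snap('side','side3.png')
C=np.array([.550,.2167]);a=np.radians(-3.7);X=np.array([np.cos(a),np.sin(a)]);Y=np.array([-np.sin(a),np.cos(a)])
o=get_obs();d=o['tool_pos'][:2]-C;print(o['tool_pos'],d@X,d@Y,o['opening'])
```

```text
[0.6143795  0.21183905 0.18641067] 0.06455899622433055 -0.0006962588966443538 0.6469916762142264
```

View pics/side3.png

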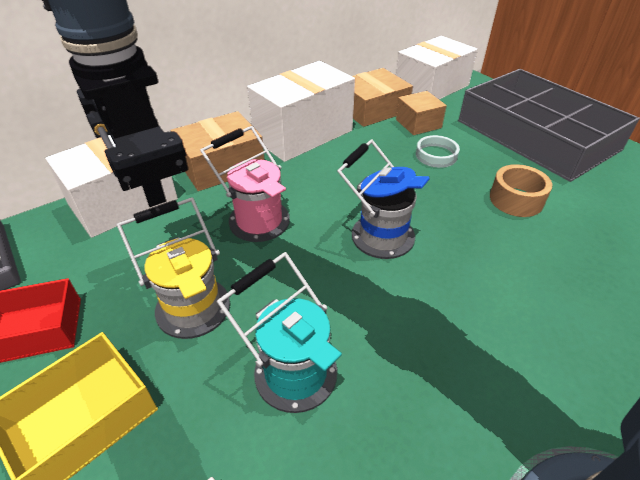

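The lid is shut and flat (about 180,260). The gripper is over the sleeve at (155,210), with one finger on each side.

Emit:
carry_out([
  {"angular": [0,0,0],"slide": [0,0,2.5],"grip": 0.3},
  {"angular": [0,0,0],"slide": [0,0,4.5],"grip": 0.3},
  {"angular": [0,0,0],"slide": [0,0,5.8],"grip": 0.3},
  {"angular": [0,0,0],"slide": [0,0,5.8],"grip": 0.3},
  {"angular": [0,0,0],"slide": [0,0,5.8],"grip": -1},
  {"angular": [0,0,0],"slide": [0,0,5.8],"grip": -1},
  {"angular": [0,0,0],"slide": [0,0,5.8],"grip": -1},
  {"angular": [0,0,0],"slide": [0,0,5.8],"grip": -1},
  {"angular": [0,0,0],"slide": [0,0,5.8],"grip": -1},
])

```text
clock: 6.78
tool_pos: [0.6155, 0.2116, 0.1282]
tcp_rot: [-180.0, -0.2, -3.7]
ft_force: [4.7, -0.5, 1.6]
opening: 0.17
```

Run:
```python
from h import *
C=np.array([.550,.2167]);a=np.radians(-3.7);X=np.array([np.cos(a),np.sin(a)]);Y=np.array([-np.sin(a),np.cos(a)])
o=get_obs();d=o['tool_pos'][:2]-C;print(o['tool_pos'],d@X,d@Y,o['opening'],o['ft_force'])
for q in np.arange(0,1.55,.1): print(round(q,2),((85*(np.cos(.7+q)-np.cos(.7)))/10).round(2),(-85*(np.sin(.7+q)-np.sin(.7))/10).round(2))
```

```text
[0.615534   0.21162065 0.12819214] 0.06572518420922728 -0.0008397068925958802 0.16958002779758077 [ 4.72427427 -0.4755842   1.62938685]
0.0 0.0 -0.0
0.1 -0.58 -0.62
0.2 -1.22 -1.18
0.3 -1.91 -1.68
0.4 -2.65 -2.1
0.5 -3.42 -2.45
0.6 -4.23 -2.71
0.7 -5.06 -2.9
0.8 -5.9 -3.0
0.9 -6.75 -3.02
1.0 -7.6 -2.95
1.1 -8.43 -2.8
1.2 -9.25 -2.57
1.3 -10.04 -2.25
1.4 -10.79 -1.86
1.5 -11.5 -1.4
```

Emit:
carry_out([
  {"angular": [0,0,0],"slide": [-0.5,0,-0.6],"grip": -1},
  {"angular": [0,0,0],"slide": [-1.15,0,-1.2],"grip": -1},
  {"angular": [0,0,0],"slide": [-1.85,0,-1.7],"grip": -1},
  {"angular": [0,0,0],"slide": [-2.6,0,-2.1],"grip": -1},
  {"angular": [0,0,0],"slide": [-3.4,0,-2.45],"grip": -1},
  {"angular": [0,0,0],"slide": [-4.2,0,-2.7],"grip": -1},
  {"angular": [0,0,0],"slide": [-5.0,0,-2.9],"grip": -1},
  {"angular": [0,0,0],"slide": [-5.85,0,-3.0],"grip": -1},
  {"angular": [0,0,0],"slide": [-6.7,0,-3.0],"grip": -1},
  {"angular": [0,0,0],"slide": [-6.7,0,-3.0],"grip": -1},
])

```text
clock: 8.02
tool_pos: [0.5483, 0.2162, 0.1598]
tcp_rot: [-179.9, -0.2, -3.6]
ft_force: [1.8, -0.7, 7.8]
opening: 0.153
```

Run:
```python
from h import *
c=snap('side','side4.png')
C=np.array([.550,.2167]);a=np.radians(-3.7);X=np.array([np.cos(a),np.sin(a)]);Y=np.array([-np.sin(a),np.cos(a)])
o=get_obs();d=o['tool_pos'][:2]-C;print(o['tool_pos'],d@X,d@Y,o['opening'],o['ft_force'],o['tcp_rot'])
```

```text
[0.54841732 0.21616327 0.15981661] -0.0015447445167440532 -0.0006377412025972341 0.1482641315473304 [ 1.73293629 -0.62294829  7.75949234] [-179.88501623   -0.21410546   -3.65896832]
```

View pics/side4.png

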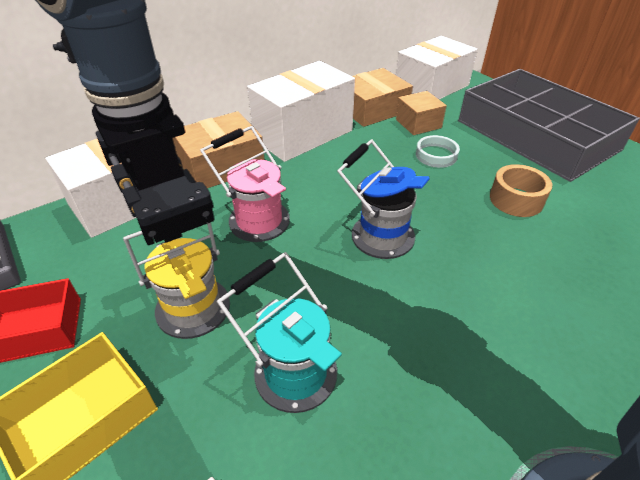

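The bail is upright in the pads at (170,240) and the lid is still flat. Next I carry it past center.

Emit:
carry_out([
  {"angular": [0,0,0],"slide": [-0.9,0,0],"grip": -1},
  {"angular": [0,0,0],"slide": [-1.75,0,0.1],"grip": -1},
  {"angular": [0,0,0],"slide": [-2.6,0,0.35],"grip": -1},
  {"angular": [0,0,0],"slide": [-3.4,0,0.65],"grip": -1},
  {"angular": [0,0,0],"slide": [-4.1,0,1.05],"grip": -1},
  {"angular": [0,0,0],"slide": [-4.5,0,1.25],"grip": -1},
  {"angular": [0,0,0],"slide": [-4.5,0,1.25],"grip": -1},
  {"angular": [0,0,0],"slide": [-4.5,0,1.25],"grip": -1},
])

```text
clock: 9.07
tool_pos: [0.503, 0.2195, 0.1454]
tcp_rot: [-179.9, -0.1, -3.7]
ft_force: [3.5, 2.9, 4.0]
opening: 0.15
```

Emit:
carry_out([
  {"angular": [0,0,0],"slide": [0,0,0],"grip": -0.2},
  {"angular": [0,0,0],"slide": [0,0,0],"grip": -0.2},
  {"angular": [0,0,0],"slide": [0,0,0],"grip": -0.2},
  {"angular": [0,0,0],"slide": [0,0,0],"grip": -0.2},
  {"angular": [0,0,0],"slide": [0,0,-2],"grip": -0.2},
  {"angular": [0,0,0],"slide": [0,0,-5],"grip": -0.2},
  {"angular": [0,0,0],"slide": [0,0,-10],"grip": -0.2},
  {"angular": [0,0,0],"slide": [0,0,-14],"grip": -0.2},
  {"angular": [0,0,0],"slide": [0,0,-14],"grip": -0.2},
  {"angular": [0,0,0],"slide": [0,0,-14],"grip": -0.2},
])

```text
clock: 10.32
tool_pos: [0.5015, 0.2185, 0.2843]
tcp_rot: [180.0, 0.1, -3.7]
ft_force: [0.0, 0.5, -0.5]
opening: 0.396
```

Run:
```python
from h import *
C=np.array([.550,.2167]);a=np.radians(-3.7);X=np.array([np.cos(a),np.sin(a)]);Y=np.array([-np.sin(a),np.cos(a)])
for n in('top','side'):
    c=snap(n,n+'5.png');P=cloud(c);im=c['frame']
    q=np.dstack([(P[...,:2]-C)@X,(P[...,:2]-C)@Y,P[...,2]])*1000
    b=(c['z_map']>0)&(im.max(2)<60)&(abs(q[...,0])<80)&(abs(q[...,1])<35)&(q[...,2]>135)&(q[...,2]<190)
    print('sleeve',b.sum(),np.median(q[b],0),q[b].min(0),q[b].max(0))
    h=cv2.cvtColor(im,cv2.COLOR_BGR2HSV)
    y=(c['z_map']>0)&(h[...,0]>20)&(h[...,0]<35)&(h[...,1]>150)&(q[...,0]<-47)&(q[...,0]>-70)&(abs(q[...,1])<20)&(q[...,2]>90)
    print('tab',y.sum(),np.median(q[y],0))
o=get_obs();print(o['tool_pos'],o['ft_force'],o['opening'])
```

```text
sleeve 640 [-49.39658919  -1.60552116 167.48134864] [-55.50863489 -30.52933347 157.89696095] [-41.54546737  29.66510959 171.38617133]
tab 366 [-56.2461371   -1.22990834 105.76561693]
sleeve 513 [-52.05482306   0.40069371 165.81304366] [-55.34925222 -28.84767494 155.17719103] [-42.97104213  29.95527168 169.68331475]
tab 286 [-57.74383386   0.96440321 105.25266574]
[0.50130245 0.21843555 0.28350852] [ 0.13501316  0.62195411 -0.88123754] 0.4012366519571592
```

View pics/side5.png

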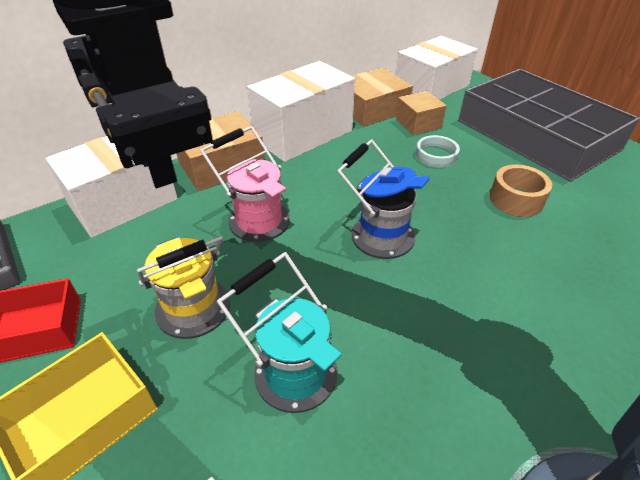

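View pics/top5.png

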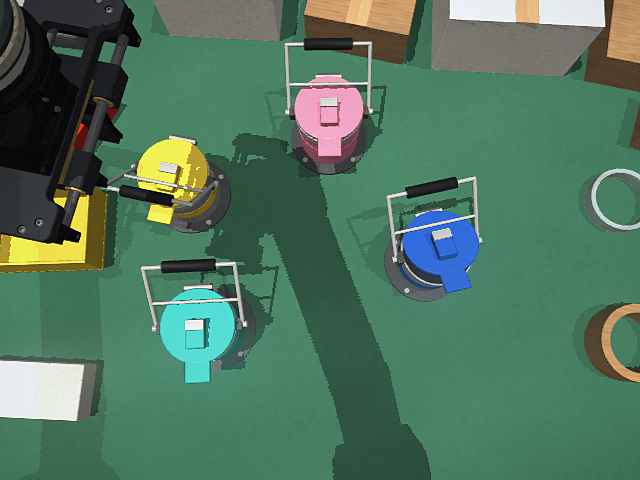

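The sleeve centre is at x≈-48.5, z≈163 mm, which matches q≈1.48 (clamped). The tab is at z≈106 mm, so the lid is shut, and the gripper is clear.

```bash
python3 -c "
from workcell import *
print(hand_in())"
```

```text
the job is handed in; nothing more can be done
None
```

The yellow canister is sealed and the job is handed in at about 10.5 s on the robot clock; `hand_in()` reports no verdict.

- **Lid:** I pressed the yellow lid's tab down with the shut fingers until it met its stop. The tab top then measured about 106 mm in the top camera and 105 mm in the side one, the shut height, with the bail still laid back.
- **Bail:** I pinched the black grip, swung the bail over center to its stop on the tab side, let go and lifted clear.
- **Last checks:** Both cameras, taken after release, put the grip at about x = -48.5 mm and z = 163 mm, which matches the clamped position (about 1.48 rad). The tab stayed at 105 to 106 mm, the lid flat.
- **Robot clear:** The wrist force was about 1 N at the end, and the TCP was about 28 cm above the table.
- **Blue canister:** The arm never went near it, and it looks unchanged in the pictures.

No check failed. The two cameras differed by 1 to 3 mm.

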